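Wind down the test bench and park the clamp meter

ROBOT

A 6-joint arm with a two-finger parallel gripper is mounted at the origin on the work surface. World frame = base frame: x ahead of the robot, y to its left, z up, the work surface at z = 0. Lengths are in mm, angles in degrees, forces in N, time in s.
With the tool pointing down it reaches from about 300 to 850 mm from the base axis. Payload 4.2 kg.
Tool frame: the origin (TCP) lies midway between the tips of the shut fingers; the grasp point (between the pads) lies 19 mm behind it; z points along the fingers, y is the direction in which the jaws open and shut (so a half turn about z gives the same grasp; the last joint's range is limited). The gripper opens to 91 mm and grips with 3 to 60 N. Pads are 32 mm wide; open, the fingers measure 118 mm over their backs; the gripper's body (76 mm by 178 mm) begins 60 mm behind the grasp point.
Start: joints at [-68.067, 18.312, 89.639, -0, 72.044, -1.146], TCP at [225.403, -528.998, 189.376] pointing down, gripper open.
Joint ranges: [-177.97, 177.97], [-48.28, 115.42], [12.27, 149.76], [-77.06, 257.06], [2.81, 150.46], [-146.56, 146.56]. Speed limits (degrees/s): [147.25, 147.25, 180, 180, 180, 180].

INTERFACE

Orientations are given as [roll, pitch, yaw] about the fixed x, y, z axes, in that order (R = Rz(yaw) Ry(pitch) Rx(roll)).
In Python, from workcell import env gives the robot as it stands.
- The arm moves only by the shell command python3 -m jog 'ROWS' [FORCE]. ROWS is JSON, a list of rows, each an object of numbers: "dx", "dy", "dz": the shift along the world's x, y, z in m; "wx", "wy", "wz": the turn, a rotation vector about the world's x, y, z in rad; "grip": the gripper's target within -1 to 1 (shut at 1, half-way at 0, fully open at -1). In form: [{"dx": .., "dy": .., "dz": .., "wx": .., "wy": .., "wz": .., "grip": ..}, ...]. A call has 1 to 10 rows; each row shifts and turns the commanded pose from where the row before left it; what a row does not reach is not made up. A row lasts 1/10 s, in which the tool goes at most 50 mm and 8.59 degrees, less where a joint would pass 70% of its speed; a pose out of reach is approached as far as the arm can. A call with a gripper value outside its range is refused whole. The fingers move at their own pace and stop on an object; FORCE is the grip in N (left out, the last holds). Time passes only in rows, so rows that do not move let the fingers close. It gives the time, the measured TCP pose, the force and the opening at its end, in the units of the state.
- env.state(): the state, without advancing time (a new reading comes with each control period).
- env.grab_frame(name): name is "scene" or "top"; returns the picture (420x560x3 uint8, red, green, blue); there is no depth.
- env.get_calibration(name): a dict with "fx", "fy", "cx", "cy" (pixels), "k1" (the pictures are not rectified: a ray, as slopes to the right and down, at radius r is drawn at 1 + k1 r^2 times it, then the intrinsics apply), "R" (3x3) and "t" (3): a world point X has camera coordinates R X + t. Camera axes: x right, y down, z forward; pixel columns grow to the right and rows downward; lengths in mm; the calibration is good to about 2 mm. A picture is of the moment at which its call begins. get_calibration takes no time and is no camera call.
- env.job_done(): hands the job in, once; it reports no verdict.
The state is a dict: "time_s": time; "qpos": joint angles; "qvel": joint speeds; "effort": joint torques, N m; "ee_pos": TCP position; "ee_rot": TCP orientation; "force": force on the tool from outside, world axes, zero at the start; "torque": the same for the moment, N m; "gripper_width": finger opening in mm.
Only numpy, scipy, OpenCV 4.12 (cv2) and the standard library are available. Lean on these libraries where they do the work, as an engineer would, in place of code of your own. Each camera call takes 0.05 s, during which the arm holds its last target. There are 200 camera calls.

TASK

The test is over: turn the red dial all the way anticlockwise to its zero stop, and only when it is at zero pick up the yellow clamp meter. Lay the meter on its sloped metal rest, screen up and jaws uphill, centred and straight on the rest with its foot end down against the black lip; set it down gently and let go. Leave the blue dial as it is and do not disturb the other things on the bench.

Things in the scene. Friction and masses are not known exactly. Their poses are not given: they have to be found in the camera images.
- red_dial (a joint): rotation of the red dial, rad. 0 is the anticlockwise (zero) stop, values grow as the dial turns clockwise seen from above, the clockwise stop is at 4.71. Stays where it is left (about 0.03 N m of friction). The dial starts 1.0 to 2.8 rad from zero, so it usually takes more than one grasp.
- red_dial_grip (a point): point on the red dial's upright axis, 82 mm above the table, at grip height. The dial is a red bar 42 mm long (x), 14 wide (y, grip across it), top 7 mm above this point, on a 44 mm disc (top at 59 mm), on a 68 mm collar (top at 51 mm), on a fixed grey box 96 x 96 x 45 mm. Axes turn with the dial, z up; the white pointer points to -x and meets a thick red tick at zero.
- blue_dial_grip (a point): the same point of the blue dial, an identical box with a blue dial, to be left alone. The two boxes may change places.
- blue_dial_mark (a point): the white pointer on top of the blue dial's bar, 16 mm from its axis and 89 mm above the table.
- meter: yellow clamp meter lying screen up on the table, 0.2 to 0.4 kg. Its body is a box 130 x 46 x 36 mm (x, y, z); origin: centre of that box's underside; x points to the jaws, z out of the screen side. A black jaw ring, 72 mm across, 14 mm thick, goes on from the +x end to x = 131 mm. Grip the body across y near the origin. The foot is the -x end (x = -65 mm).
- meter_jaw (a point): centre of the meter's jaw ring, 95 mm along x from the meter's origin and 18 mm above its underside.
- rest_face: sloped aluminium face of the fixed meter rest, 150 x 62 mm (x, y), tilted 25 degrees, low end away from the robot, turned up to 0.4 rad. Origin: centre of its upper surface, 72.5 mm above the table; x uphill, z square out of the face. A black lip stands 15 mm out of the low end, inner side at x = -75 mm; a meter whose foot touches it has its origin at x = -10 mm, y = z = 0. Sides open.
- mouse: black computer mouse, 105 x 60 x 33 mm, bystander; origin under its centre.
- remote: black remote control, 150 x 42 x 18 mm, bystander; origin under its centre.
- screwdriver: screwdriver with blue handle lying on the table, bystander; origin under it.
- mug: blue mug, 80 mm across, 90 mm tall, bystander; origin under its centre.
- note_block: block of pale yellow notes, 76 x 76 x 30 mm, bystander; origin under its centre.
- transformer: small steel and copper transformer, about 60 x 64 x 54 mm, bystander; origin under its centre.
There are look-alikes about, which are no part of the job. There is more than one size of the meter; the job needs the larger.

How it is judged:
By the outcome, as a careful person would: the job done as asked, in the order asked, and still so for the second after the job is handed in, with the robot touching nothing.
It also fails if it takes over 64 s, if anything falls off the work surface, if the arm or the gripper's body presses on something with over 40 N, if the wrist force passes 120 N, or if a joint passes its speed limit or range.

## Working session

There is one attempt and no reset: what is moved stays moved. The work goes in short steps, Python scripts to look and compute and a shell command to move; the robot and the scene stay as the last step left them, time stands still between calls to the robot, and variables do not carry over. Pictures are saved under pics/ and viewed, about 8 in all and at most 12, crops included, and the job is handed in when it is done.

```bash
ls; mkdir -p pics
cat > h.py <<'E'
import numpy as np, cv2
from workcell import env
def cal(n):
    c=env.get_calibration(n); K=np.array([[c['fx'],0,c['cx']],[0,c['fy'],c['cy']],[0,0,1.]])
    return K,c['k1'],np.array(c['R'],float),np.array(c['t'],float)
def ray(n,uv):
    K,k1,R,t=cal(n); p=cv2.undistortPoints(np.array(uv,float).reshape(-1,1,2),K,np.array([k1,0,0,0.])).reshape(-1,2)
    d=np.c_[p,np.ones(len(p))]@R; return -R.T@t,d
def plane(n,uv,z):
    o,d=ray(n,uv); return o+d*((z-o[2])/d[:,2])[:,None]
def proj(n,X):
    K,k1,R,t=cal(n); return cv2.projectPoints(np.array(X,float).reshape(-1,1,3),cv2.Rodrigues(R)[0],t,K,np.array([k1,0,0,0.]))[0].reshape(-1,2)
def snap(n,f):
    im=env.grab_frame(n); cv2.imwrite(f,np.array(im)[:,:,::-1]); return np.array(im)
E
python3 - <<'E'
from h import *
for n in('top','scene'):
    im=snap(n,f'pics/{n}0.png'); K,k,R,t=cal(n); print(n,K[0,0],k,(-R.T@t).round(), R.round(2).tolist())
s=env.state(); print({k:np.round(v,2).tolist() for k,v in s.items()})
E
```

```text
pics
top 433.89676253116096 0.011041198062200597 [ 490.    6. 1091.] [[0.02, -1.0, -0.02], [-1.0, -0.02, -0.04], [0.04, 0.02, -1.0]]
scene 467.1307424451469 -0.13340432471224034 [ 927. -618.  875.] [[0.86, 0.51, 0.0], [0.38, -0.62, -0.69], [-0.35, 0.59, -0.73]]
{'time_s': 0.1, 'qpos': [-68.06, 18.35, 89.7, -0.0, 72.04, -1.15], 'qvel': [-0.07, -0.06, -0.04, -0.01, 0.01, -0.1], 'effort': [0.0, -41.33, -23.25, 0.07, 0.04, -0.0], 'ee_pos': [225.22, -528.52, 188.62], 'ee_rot': [-179.91, 0.0, 23.08], 'force': [0.21, 0.12, -0.19], 'torque': [-0.01, 0.01, 0.03], 'gripper_width': 91.62}
```

View pics/top0.png

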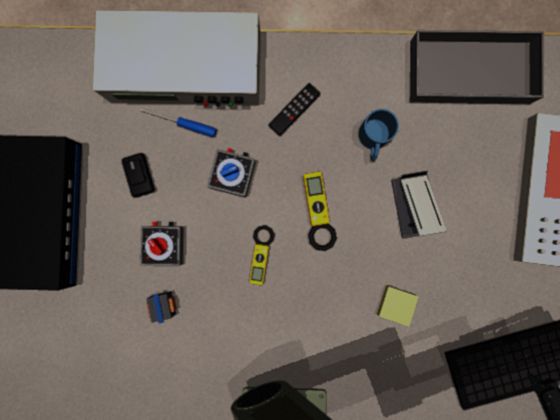

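View pics/scene0.png

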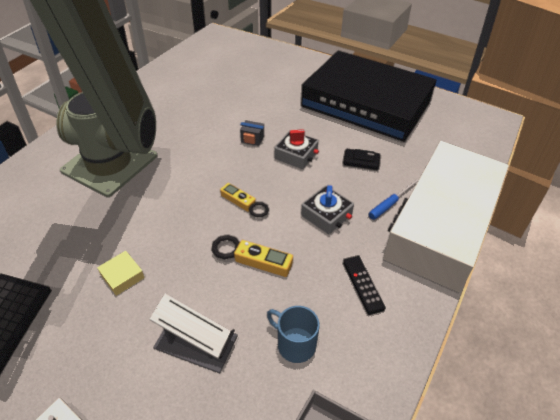

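The top view shows the red dial at (160,246) and the blue dial at (232,172). The large meter has its body at (316,200) and its jaw at (322,237). A small look-alike meter lies at (259,264). The rest is at (425,205), and the arm is at the bottom. Possible mix-ups are the small meter (259,264) for the large one (316,200), and the blue dial (232,172) for the red one (160,246). I choose the large meter and the red dial, and check both in a close crop.

Run:
```python
from h import *
t=cv2.imread('pics/top0.png'); s=cv2.imread('pics/scene0.png')
def c(im,x,y,w,h,k): return cv2.resize(im[y:y+h,x:x+w],(w*k,h*k),interpolation=cv2.INTER_CUBIC)
A=np.zeros((600,800,3),np.uint8)
a=c(t,133,215,55,55,5);A[:275,:275]=a
a=c(t,205,145,55,55,5);A[:275,280:555]=a
a=c(t,385,165,60,75,4);A[:300,558:798]=a
a=c(t,240,165,105,95,3);A[305:590,:315]=a
a=c(s,140,285,105,90,4);A[305:600,318:738]=a[:295]
cv2.imwrite('pics/crop0.png',A)
rgb=t[:,:,::-1].astype(int);R,G,B=rgb[...,0],rgb[...,1],rgb[...,2]
def comps(m,box,z,mn=8):
    n,l,st,ce=cv2.connectedComponentsWithStats(m.astype(np.uint8))
    for i in range(1,n):
        if st[i,4]<mn: continue
        ys,xs=np.where(l==i); (ctr,wh,ang)=cv2.minAreaRect(np.c_[xs,ys].astype(np.float32))
        bp=plane('top',cv2.boxPoints((ctr,(wh[0]+1,wh[1]+1),ang)),z)
        e1=bp[1]-bp[0];e2=bp[2]-bp[1]
        L=e1 if np.linalg.norm(e1)>np.linalg.norm(e2) else e2
        print(box,'px',ce[i].round(1),st[i,4],'ctr',bp.mean(0).round(1)[:2],'sz',np.linalg.norm(e1).round(),np.linalg.norm(e2).round(),'ang',np.degrees(np.arctan2(L[1],L[0])).round(1))
comps((R>120)&(G>120)&(B<70),'yellow z36',36,60)
comps((R>130)&(G<70)&(B<70),'red z89',89)
comps((B>120)&(R<90),'blue z89',89,20)
m=(R>150)&(abs(R-G)<40)&(B>110); w=np.zeros_like(m); w[165:245,390:450]=1
comps(m&w,'rest',72.5,60)
for n,b in(('reddial',(133,215)),('blue',(205,145))):
    w=np.zeros_like(m); w[b[1]:b[1]+55,b[0]:b[0]+55]=1
    comps(((R>140)&(G>140)&(B>140))&w,n+' white disc z59',59,5)
```

```text
yellow z36 px [311.9 174.5] 73 ctr [627.4 -57.9] sz 43.0 13.0 ang -77.4
yellow z36 px [318.1 209.7] 354 ctr [544.7 -74.4] sz 46.0 76.0 ang -169.5
yellow z36 px [259.5 255.3] 201 ctr [426.4  64.9] sz 54.0 34.0 ang -8.0
red z89 px [553.6 167.1] 753 ctr [ 655.  -602.3] sz 34.0 152.0 ang 179.8
red z89 px [229.2 149.5] 13 ctr [674.6 138.5] sz 9.0 9.0 ang 1.6
red z89 px [153.8 223.3] 12 ctr [498. 310.] sz 9.0 9.0 ang -88.7
red z89 px [154.1 248.1] 91 ctr [442.4 308.9] sz 20.0 40.0 ang -140.1
red z89 px [162.6 242.3] 48 ctr [455.7 286.9] sz 12.0 31.0 ang -141.2
blue z89 px [195.5 125.9] 208 ctr [728.5 220.8] sz 15.0 93.0 ang -107.3
blue z89 px [373.9 130.3] 214 ctr [ 725.3 -196.9] sz 34.0 48.0 ang -134.4
blue z89 px [227.5 168.3] 117 ctr [630.9 142.3] sz 41.0 22.0 ang -62.0
blue z89 px [231.8 176.6] 75 ctr [610.2 131.3] sz 38.0 16.0 ang -67.6
rest px [423.4 205.4] 1132 ctr [ 556.7 -317.4] sz 63.0 143.0 ang -161.2
reddial white disc z59 px [160.1 246.2] 228 ctr [445.1 305.2] sz 62.0 64.0 ang -178.0
blue white disc z59 px [230.4 172.2] 246 ctr [625.9 139.7] sz 63.0 64.0 ang -133.7
```

View pics/crop0.png

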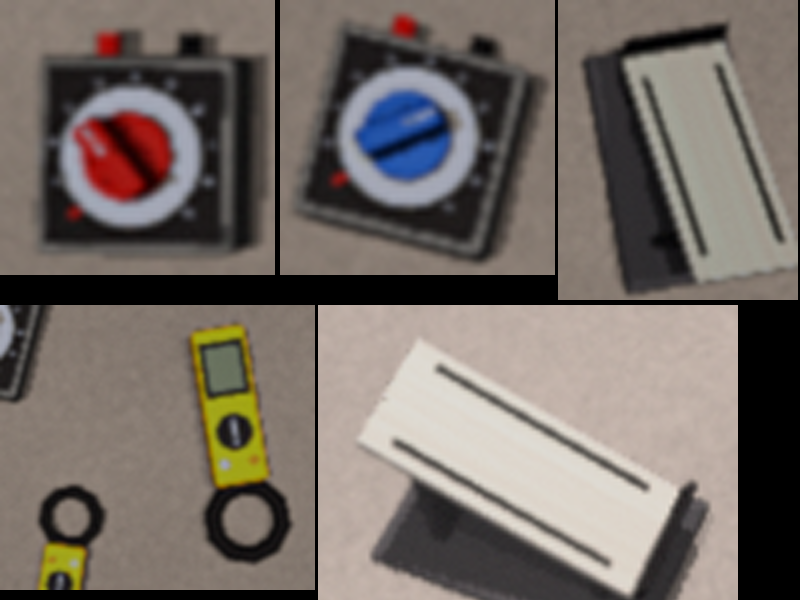

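The crop confirms the choice. The red dial's pointer is up-left at (151,243) and its zero tick is at (148,258), so it needs about 85° anticlockwise. The large meter's jaws point toward the robot. The rest's lip is at its far end. The red axis comes out at about (445, 307.5), so I move there.

```bash
python3 -m jog '[{"dx":0.011,"dy":0.042,"wz":0.0245,"grip":0},{"dx":0.011,"dy":0.042,"wz":0.0245,"grip":0},{"dx":0.011,"dy":0.042,"wz":0.0245,"grip":0},{"dx":0.011,"dy":0.042,"wz":0.0245,"grip":0},{"dx":0.011,"dy":0.042,"wz":0.0245,"grip":0},{"dx":0.011,"dy":0.042,"wz":0.0245,"grip":0},{"dx":0.011,"dy":0.042,"wz":0.0245,"grip":0},{"dx":0.011,"dy":0.042,"wz":0.0245,"grip":0},{"dx":0.011,"dy":0.042,"wz":0.0245,"grip":0},{"dx":0.011,"dy":0.042,"wz":0.0245,"grip":0}]' 15
python3 -m jog '[{"dx":0.011,"dy":0.042,"wz":0.0245,"grip":0},{"dx":0.011,"dy":0.042,"wz":0.0245,"grip":0},{"dx":0.011,"dy":0.042,"wz":0.0245,"grip":0},{"dx":0.011,"dy":0.042,"wz":0.0245,"grip":0},{"dx":0.011,"dy":0.042,"wz":0.0245,"grip":0},{"dx":0.011,"dy":0.042,"wz":0.0245,"grip":0},{"dx":0.011,"dy":0.042,"wz":0.0245,"grip":0},{"dx":0.011,"dy":0.042,"wz":0.0245,"grip":0},{"dx":0.011,"dy":0.038,"wz":0.0245,"grip":0},{"dx":0.011,"dy":0.042,"wz":0.0245,"grip":0}]'
python3 - <<'E'
from h import *
s=env.state(); print(s['time_s'],np.round(s['ee_pos'],1),np.round(s['ee_rot'],1),s['gripper_width'],np.round(s['qpos'],1))
# refine from top0: red dial collar, bar, tick; meter; rest
t=cv2.imread('pics/top0.png')[:,:,::-1].astype(int);R,G,B=t[...,0],t[...,1],t[...,2]
y=(R>120)&(G>120)&(B<70); y[:,:295]=0;y[:,345:]=0;y[260:]=0
ys,xs=np.where(y); r=cv2.minAreaRect(np.c_[xs,ys].astype(np.float32)); bp=plane('top',cv2.boxPoints((r[0],(r[1][0]+1,r[1][1]+1),r[2])),36)
print('meter body top',bp[:,:2].round(1).tolist(),'ctr',bp.mean(0).round(1),'edges',[np.linalg.norm(bp[i]-bp[i-1]).round(1) for i in range(4)],[np.degrees(np.arctan2(*(bp[i]-bp[i-1])[1::-1])).round(1) for i in range(4)])
d=(t.sum(2)<150).astype(np.uint8); d[:,:300]=0;d[:,340:]=0;d[:222]=0;d[255:]=0
c=max(cv2.findContours(d,0,2)[0],key=cv2.contourArea); (cc,rr)=cv2.minEnclosingCircle(c); print('jaw',cc,rr,plane('top',[cc],22).round(1))
g=lambda u,v,z:plane('top',[(u,v)],z).round(1)[0,:2]
print('ptr',g(151.5,243,89),'tick',g(148,257.6,45),'axis',g(160.1-.0,246.2,51))
E
```

```text
0.1 [ 225.2 -528.5  188.6] [-179.9    0.    23.1] 91.61654498552355 [-68.1  18.3  89.7  -0.   72.   -1.1]
meter body top [[505.2, -36.6], [986.0, -38.8], [985.3, -103.6], [505.1, -100.3]] ctr [745.4 -69.8  36. ] edges [np.float64(63.6), np.float64(480.8), np.float64(64.8), np.float64(480.2)] [np.float64(89.9), np.float64(-0.3), np.float64(-90.7), np.float64(179.6)]
jaw (321.9285583496094, 236.14285278320312) 14.193565368652344 [[477.4 -86.3  22. ]]
ptr [452.8 313. ] tick [415.9 333.7] axis [444.3 303.7]invalid input
invalid input
```

```bash
python3 -m jog '[{"dx":0.011,"dy":0.042,"dz":0.0,"wx":0.0,"wy":0.0,"wz":0.0245,"grip":0.0}]' 15; echo; python3 -m jog '[{"dx":0.011,"dy":0.042,"dz":0,"wx":0,"wy":0,"wz":0.0245,"grip":0}]'
```

```text
time_s: 0.2
ee_pos: [236.0, -490.0, 188.3]
ee_rot: [179.9, 0.1, 24.3]
force: [0.6, 0.7, -0.6]
gripper_width: 85.8

time_s: 0.3
ee_pos: [247.2, -444.2, 188.4]
ee_rot: [-179.9, -0.0, 25.8]
force: [0.5, 0.4, 1.1]
gripper_width: 78.3
```

Run:
```python
from h import *
t=cv2.imread('pics/top0.png')[:,:,::-1].astype(int);R,G,B=t[...,0],t[...,1],t[...,2]
y=(R>120)&(G>120)&(B<70); y[:,:295]=0;y[:,345:]=0;y[260:]=0;y[:160]=0
ys,xs=np.where(y); r=cv2.minAreaRect(np.c_[xs,ys].astype(np.float32)); bp=plane('top',cv2.boxPoints((r[0],(r[1][0]+1,r[1][1]+1),r[2])),36)
print('meter',bp.mean(0).round(1),[np.linalg.norm(bp[i]-bp[i-1]).round(1) for i in range(4)],[np.degrees(np.arctan2(*(bp[i]-bp[i-1])[1::-1])).round(1) for i in range(4)])
b=(R>1.6*G)&(R>60)&(B<80)
b[:232]=0;b[262:]=0;b[:,:140]=0;b[:,180:]=0
w=(R>130)&(G>130)&(B>130); w[:230]=0;w[265:]=0;w[:,:140]=0;w[:,180:]=0
c=np.vstack([c for c in cv2.findContours((w|b).astype(np.uint8),0,1)[0] if len(c)>15]); e=cv2.fitEllipse(c); print('collar',e,plane('top',[e[0]],51).round(1))
print(plane('top',[(153.8,223.3),(148,257.6)],45).round(1))
```

```text
meter [570.6 -69.5  36. ] [np.float64(128.4), np.float64(45.7), np.float64(128.3), np.float64(45.5)] [np.float64(10.6), np.float64(-79.3), np.float64(-169.5), np.float64(100.8)]
collar ((158.81346130371094, 246.3962860107422), (24.511117935180664, 28.348848342895508), 33.1959114074707) [[443.7 306.7  51. ]]
[[498.9 322.7  45. ]
 [415.9 333.7  45. ]]
```

```bash
python3 -m jog '[{"dx":0.011,"dy":0.042,"dz":0,"wx":0,"wy":0,"wz":0.014,"grip":0},{"dx":0.011,"dy":0.042,"dz":0,"wx":0,"wy":0,"wz":0.014,"grip":0},{"dx":0.011,"dy":0.042,"dz":0,"wx":0,"wy":0,"wz":0.014,"grip":0},{"dx":0.011,"dy":0.042,"dz":0,"wx":0,"wy":0,"wz":0.014,"grip":0},{"dx":0.011,"dy":0.042,"dz":0,"wx":0,"wy":0,"wz":0.014,"grip":0},{"dx":0.011,"dy":0.042,"dz":0,"wx":0,"wy":0,"wz":0.014,"grip":0},{"dx":0.011,"dy":0.042,"dz":0,"wx":0,"wy":0,"wz":0.014,"grip":0},{"dx":0.011,"dy":0.042,"dz":0,"wx":0,"wy":0,"wz":0.014,"grip":0},{"dx":0.011,"dy":0.042,"dz":0,"wx":0,"wy":0,"wz":0.014,"grip":0}]'
python3 -m jog '[{"dx":0.011,"dy":0.042,"dz":0,"wx":0,"wy":0,"wz":0.014,"grip":0},{"dx":0.011,"dy":0.042,"dz":0,"wx":0,"wy":0,"wz":0.014,"grip":0},{"dx":0.011,"dy":0.042,"dz":0,"wx":0,"wy":0,"wz":0.014,"grip":0},{"dx":0.011,"dy":0.042,"dz":0,"wx":0,"wy":0,"wz":0.014,"grip":0},{"dx":0.011,"dy":0.042,"dz":0,"wx":0,"wy":0,"wz":0.014,"grip":0},{"dx":0.011,"dy":0.042,"dz":0,"wx":0,"wy":0,"wz":0.014,"grip":0},{"dx":0.011,"dy":0.04,"dz":0,"wx":0,"wy":0,"wz":0.014,"grip":0},{"dx":0.011,"dy":0.03,"dz":0,"wx":0,"wy":0,"wz":0.014,"grip":0},{"dx":0.008,"dy":0.02,"dz":0,"wx":0,"wy":0,"wz":0.01,"grip":0},{"dx":0,"dy":0,"dz":0,"wx":0,"wy":0,"wz":0,"grip":0}]'
```

```text
time_s: 1.2
ee_pos: [346.2, -65.3, 189.3]
ee_rot: [180.0, -0.0, 33.1]
force: [-0.3, 0.0, -0.7]
gripper_width: 45.3
time_s: 2.2
ee_pos: [443.0, 277.2, 188.5]
ee_rot: [-180.0, 0.0, 40.2]
force: [-0.2, -0.2, -0.5]
gripper_width: 45.6
```

Run:
```python
from h import *
s=cv2.imread('pics/scene0.png')
t=np.radians(39);a=np.array([444.5,307,89]);u=np.array([np.cos(t),np.sin(t),0]);v=np.array([-u[1],u[0],0])
pts=[a+21*u*i+7*v*j for i,j in((1,1),(1,-1),(-1,-1),(-1,1))]
q=proj('scene',pts); col=proj('scene',[a*[1,1,0]+[34*np.cos(k),34*np.sin(k),51] for k in np.linspace(0,6.28,40)])
k=7;x0,y0=268,120;im=cv2.resize(s[y0:y0+50,x0:x0+56],None,fx=k,fy=k,interpolation=cv2.INTER_CUBIC)
tt=cv2.imread('pics/top0.png'); x1,y1=135,222;im2=cv2.resize(tt[y1:y1+50,x1:x1+56],None,fx=k,fy=k,interpolation=cv2.INTER_CUBIC)
f=lambda p,o:np.int32((p-o+.5)*k)
cv2.polylines(im,[f(q,(x0,y0)),f(col,(x0,y0))],True,(0,255,0));
q=proj('top',pts);col=proj('top',[a*[1,1,0]+[34*np.cos(k),34*np.sin(k),51] for k in np.linspace(0,6.28,40)])
cv2.polylines(im2,[f(q,(x1,y1)),f(col,(x1,y1))],True,(0,255,0))
cv2.imwrite('pics/chk1.png',np.hstack([im,im2]))
```

```text
(no output)
```

View pics/chk1.png

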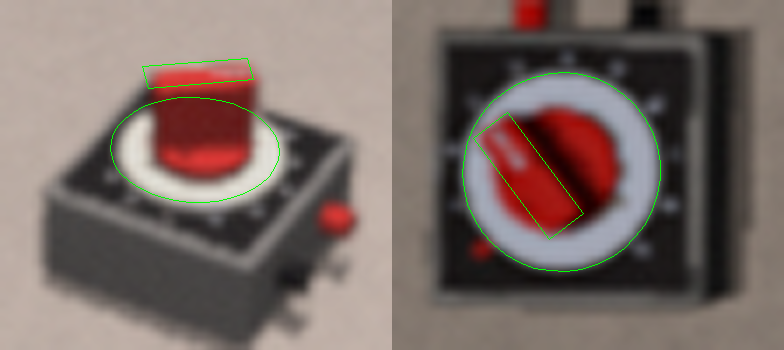

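The top-view overlay fits the bar and collar. In the scene view it is about 1 px off, which is within calibration. I go down on the bar.

```bash
python3 -m jog '[{"dx":0.002,"dy":0.029,"dz":0,"wx":0,"wy":0,"wz":-0.01,"grip":0},{"dx":0,"dy":0,"dz":-0.02,"wx":0,"wy":0,"wz":0,"grip":0},{"dx":0,"dy":0,"dz":-0.03,"wx":0,"wy":0,"wz":0,"grip":0},{"dx":0,"dy":0,"dz":-0.03,"wx":0,"wy":0,"wz":0,"grip":0},{"dx":0,"dy":0,"dz":-0.02,"wx":0,"wy":0,"wz":0,"grip":0},{"dx":0,"dy":0,"dz":-0.015,"wx":0,"wy":0,"wz":0,"grip":0},{"dx":0,"dy":0,"dz":-0.008,"wx":0,"wy":0,"wz":0,"grip":0},{"dx":0,"dy":0,"dz":0,"wx":0,"wy":0,"wz":0,"grip":0}]'
python3 -m jog '[{"dx":0,"dy":0,"dz":0,"wx":0,"wy":0,"wz":0,"grip":1},{"dx":0,"dy":0,"dz":0,"wx":0,"wy":0,"wz":0,"grip":1},{"dx":0,"dy":0,"dz":0,"wx":0,"wy":0,"wz":0,"grip":1},{"dx":0,"dy":0,"dz":0,"wx":0,"wy":0,"wz":0,"grip":1},{"dx":0,"dy":0,"dz":0,"wx":0,"wy":0,"wz":0,"grip":1},{"dx":0,"dy":0,"dz":0,"wx":0,"wy":0,"wz":0,"grip":1}]' 15
```

```text
time_s: 3.0
ee_pos: [443.5, 302.8, 65.5]
ee_rot: [-180.0, 0.2, 39.5]
force: [0.3, 0.8, -0.2]
gripper_width: 45.4
time_s: 3.6
ee_pos: [444.4, 304.1, 66.5]
ee_rot: [180.0, -0.0, 39.5]
force: [-0.1, -0.2, -0.1]
gripper_width: 1.1
```

The gripper shut on nothing (1.1 mm), so I look before going on.

Run:
```python
from h import *
a=snap('scene','pics/s2.png');b=snap('top','pics/t2.png')
print(np.round(proj('scene',[env.state()['ee_pos']]),1),np.round(proj('top',[env.state()['ee_pos']]),1))
k=5
c=lambda im,x,y:cv2.resize(im[y:y+90,x:x+78,::-1],None,fx=k,fy=k,interpolation=cv2.INTER_CUBIC)
cv2.imwrite('pics/c2.png',np.hstack([c(a,258,85),c(b,125,200)]))
```

```text
[[295. 137.]] [[158.1 246.4]]
```

View pics/c2.png

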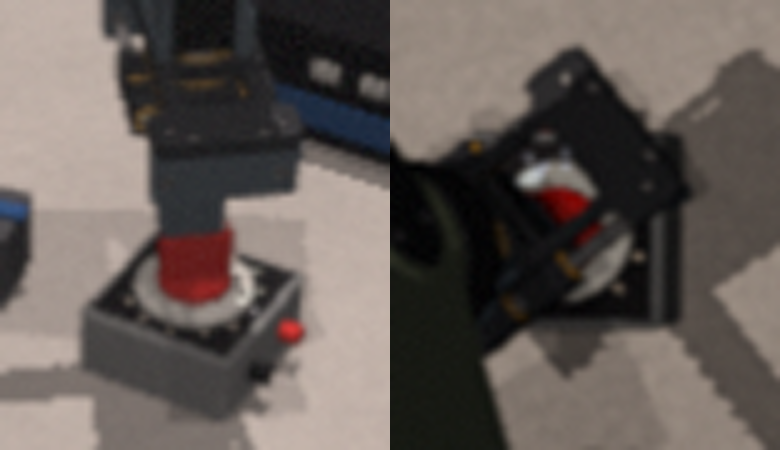

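The picture has the finger ending at the red bar's top edge, about (296,131), and the bar looks unmoved. I overlay the expected shut-finger outline to see where the fingers really are.

Run:
```python
from h import *
s=env.state();p=np.array(s['ee_pos']);print(s['gripper_width'],p.round(1),np.round(s['ee_rot'],1),np.round(s['force'],1),np.round(s['torque'],2),np.round(s['effort'],1))
t=np.radians(s['ee_rot'][2]);u=np.array([np.cos(t),np.sin(t),0]);v=np.array([u[1],-u[0],0]);z=np.array([0,0,1.])
def boxp(c,a,b,h0,h1): return [[c+i*a*u+j*b*v+h*z for i,j in((1,1),(1,-1),(-1,-1),(-1,1))] for h in(h0,h1)]
k=5;out=[]
for n,f,x,y in(('scene','pics/s2.png',258,85),('top','pics/t2.png',125,200)):
    im=cv2.imread(f)[y:y+90,x:x+78];im=cv2.resize(im,None,fx=k,fy=k,interpolation=cv2.INTER_CUBIC)
    for (c,a,b,h0,h1,col) in((p,16,13.5,0,79,(0,255,0)),(p,38,89,79,80,(255,255,0)),(np.array([444.5,306.5,0]),21,7,59,89,(255,0,255))):
        for q in boxp(c,a,b,h0,h1): cv2.polylines(im,[np.int32((proj(n,q)-(x,y)+.5)*k)],True,col)
    out.append(im)
cv2.imwrite('pics/c3.png',np.hstack(out))
```

```text
0.6695336343646286 [444.4 304.   66.4] [180.   -0.   39.5] [-0.1  0.2 -0.2] [0.02 0.03 0.  ] [ -0.  -40.3 -19.4   0.   -0.1  -0. ]
```

View pics/c3.png

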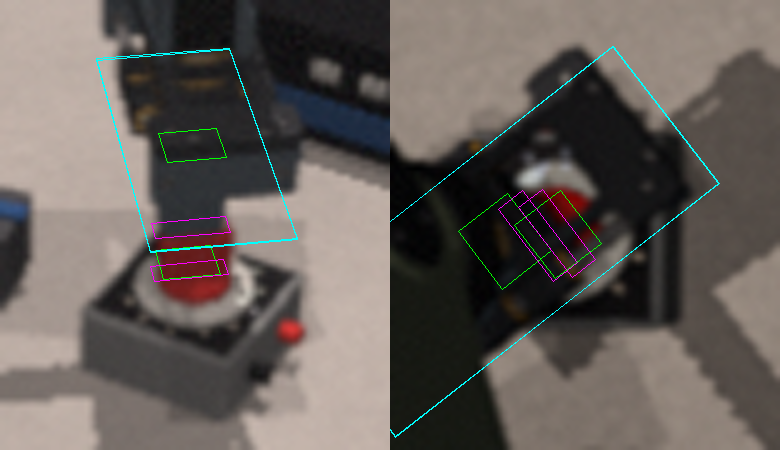

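Run:
```python
from h import *
o1,d1=ray('top',[(163,210)]);d1=d1[0]
for v in(111,114,117,120,123):
    o2,d2=ray('scene',[(318,v)]);d2=d2[0]
    A=np.c_[d1,-d2];s=np.linalg.lstsq(A,o2-o1,rcond=None)[0]
    a,b=o1+s[0]*d1,o2+s[1]*d2;print(v,((a+b)/2).round(),'gap',np.linalg.norm(a-b).round(1))
for z in(140,160,180,200,220):print(z,plane('top',[(163,210),(185,238)],z)[:,:2].round().tolist())
print('expect +u+v corner (530,259) , -u+v (472,211)')
```

```text
111 [527. 256. 212.] gap 5.6
114 [527. 259. 201.] gap 4.6
117 [527. 261. 191.] gap 3.5
120 [527. 264. 180.] gap 2.5
123 [527. 267. 169.] gap 1.4
140 [[528.0, 275.0], [467.0, 224.0]]
160 [[527.0, 269.0], [468.0, 219.0]]
180 [[526.0, 263.0], [468.0, 215.0]]
200 [[525.0, 258.0], [469.0, 210.0]]
220 [[525.0, 252.0], [469.0, 206.0]]
expect +u+v corner (530,259) , -u+v (472,211)
```

The body triangulates to the expected xy, so the tool isn't sideways off. The fingers appear to be above the bar, and the reported z may not match. I open up and step down slowly, watching the force.

```bash
python3 -m jog '[{"dx":0,"dy":0,"dz":-0.003,"wx":0,"wy":0,"wz":0,"grip":1},{"dx":0,"dy":0,"dz":0,"wx":0,"wy":0,"wz":0,"grip":1}]'; python3 -m jog '[{"dx":0,"dy":0,"dz":-0.002,"wx":0,"wy":0,"wz":0,"grip":1},{"dx":0,"dy":0,"dz":0,"wx":0,"wy":0,"wz":0,"grip":1}]'
python3 - <<'E'
from h import *
a=snap('scene','pics/s3.png')
print(np.round(env.state()['force'],1))
x,y=258,85
cv2.imwrite('pics/c4.png',cv2.resize(a[y:y+75,x:x+78,::-1],None,fx=8,fy=8,interpolation=cv2.INTER_CUBIC))
E
```

```text
time_s: 3.9
ee_pos: [444.8, 304.2, 64.6]
ee_rot: [180.0, -0.1, 39.5]
force: [-1.0, -1.1, 8.4]
gripper_width: 0.5
time_s: 4.1
ee_pos: [444.9, 304.3, 64.5]
ee_rot: [180.0, -0.1, 39.5]
force: [-5.1, -3.0, 21.0]
gripper_width: 0.2
[-3.7 -2.8 20.4]
```

View pics/c4.png

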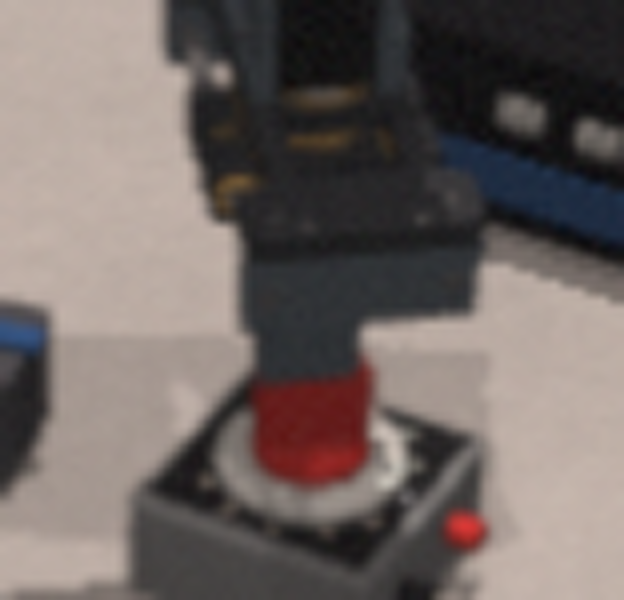

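The fingers are resting on the bar top: 21 N at a reported z of 64.6, and the bar top is at 89. So the tips are about 24.5 mm higher than reported. I raise, open, go down to a reported z of about 41 (tips about 65), and grip.

```bash
python3 -m jog '[{"dx":0,"dy":0,"dz":0.012,"wx":0,"wy":0,"wz":0,"grip":0},{"dx":0.001,"dy":0.001,"dz":0,"wx":0,"wy":0,"wz":0,"grip":0},{"dx":0,"dy":0,"dz":0,"wx":0,"wy":0,"wz":0,"grip":0},{"dx":0,"dy":0,"dz":0,"wx":0,"wy":0,"wz":0,"grip":0},{"dx":0,"dy":0,"dz":0,"wx":0,"wy":0,"wz":0,"grip":0},{"dx":0,"dy":0,"dz":0,"wx":0,"wy":0,"wz":0,"grip":0},{"dx":0,"dy":0,"dz":0,"wx":0,"wy":0,"wz":0,"grip":0}]'
python3 -m jog '[{"dx":0,"dy":0,"dz":-0.012,"wx":0,"wy":0,"wz":0,"grip":0},{"dx":0,"dy":0,"dz":-0.006,"wx":0,"wy":0,"wz":0,"grip":0},{"dx":0,"dy":0,"dz":0,"wx":0,"wy":0,"wz":0,"grip":0}]'
```

```text
time_s: 4.85
ee_pos: [445.3, 304.9, 73.0]
ee_rot: [180.0, 0.0, 39.5]
force: [0.4, 0.6, 0.1]
gripper_width: 45.3
time_s: 5.15
ee_pos: [444.3, 304.3, 53.8]
ee_rot: [-180.0, 0.2, 39.5]
force: [0.4, -0.9, 0.0]
gripper_width: 45.6
```

```bash
python3 -m jog '[{"dx":0,"dy":0,"dz":-0.007,"wx":0,"wy":0,"wz":0,"grip":0},{"dx":0,"dy":0,"dz":-0.006,"wx":0,"wy":0,"wz":0,"grip":0},{"dx":0,"dy":0,"dz":0,"wx":0,"wy":0,"wz":0,"grip":0}]'
python3 -m jog '[{"dx":0,"dy":0,"dz":0,"wx":0,"wy":0,"wz":0,"grip":1},{"dx":0,"dy":0,"dz":0,"wx":0,"wy":0,"wz":0,"grip":1},{"dx":0,"dy":0,"dz":0,"wx":0,"wy":0,"wz":0,"grip":1},{"dx":0,"dy":0,"dz":0,"wx":0,"wy":0,"wz":0,"grip":1},{"dx":0,"dy":0,"dz":0,"wx":0,"wy":0,"wz":0,"grip":1}]' 15
```

```text
time_s: 5.45
ee_pos: [444.8, 304.6, 41.4]
ee_rot: [-180.0, 0.1, 39.5]
force: [0.2, -0.3, -0.0]
gripper_width: 45.4
time_s: 5.95
ee_pos: [444.0, 306.9, 42.7]
ee_rot: [-179.8, -0.0, 39.4]
force: [-5.9, 7.6, 0.6]
gripper_width: 14.0
```

Gripped at 14.0 mm. I ease the side load, then turn anticlockwise (+wz).

```bash
python3 -m jog '[{"dx":-0.0015,"dy":0.002,"dz":0,"wx":0,"wy":0,"wz":0,"grip":1},{"dx":0,"dy":0,"dz":0,"wx":0,"wy":0,"wz":0.1,"grip":1},{"dx":0,"dy":0,"dz":0,"wx":0,"wy":0,"wz":0.12,"grip":1},{"dx":0,"dy":0,"dz":0,"wx":0,"wy":0,"wz":0.12,"grip":1},{"dx":0,"dy":0,"dz":0,"wx":0,"wy":0,"wz":0.12,"grip":1},{"dx":0,"dy":0,"dz":0,"wx":0,"wy":0,"wz":0.12,"grip":1},{"dx":0,"dy":0,"dz":0,"wx":0,"wy":0,"wz":0.12,"grip":1},{"dx":0,"dy":0,"dz":0,"wx":0,"wy":0,"wz":0.12,"grip":1},{"dx":0,"dy":0,"dz":0,"wx":0,"wy":0,"wz":0.12,"grip":1},{"dx":0,"dy":0,"dz":0,"wx":0,"wy":0,"wz":0.12,"grip":1}]'; python3 -c "
from h import *
s=env.state();print(np.round(s['torque'],3),np.round(s['qpos'],1))"
```

```text
time_s: 6.95
ee_pos: [446.7, 306.0, 42.7]
ee_rot: [179.7, 0.1, 100.6]
force: [7.4, -4.7, -1.9]
gripper_width: 14.1
[-0.763 -1.267 -0.031] [ 33.4  23.  105.9  -0.3  50.8  22.9]
```

```bash
python3 -m jog '[{"dx":0.001,"dy":-0.001,"dz":0,"wx":0,"wy":0,"wz":0.12,"grip":1},{"dx":0,"dy":0,"dz":0,"wx":0,"wy":0,"wz":0.12,"grip":1},{"dx":0,"dy":0,"dz":0,"wx":0,"wy":0,"wz":0.12,"grip":1},{"dx":0,"dy":0,"dz":0,"wx":0,"wy":0,"wz":0.06,"grip":1},{"dx":0,"dy":0,"dz":0,"wx":0,"wy":0,"wz":0.05,"grip":1},{"dx":0,"dy":0,"dz":0,"wx":0,"wy":0,"wz":0,"grip":1}]'; python3 -c "
from h import *
s=env.state();print(np.round(s['torque'],3))"
python3 -m jog '[{"dx":0,"dy":0,"dz":0,"wx":0,"wy":0,"wz":0.05,"grip":1},{"dx":0,"dy":0,"dz":0,"wx":0,"wy":0,"wz":0,"grip":1}]'; python3 -c "
from h import *
s=env.state();print(np.round(s['torque'],3))"
```

```text
time_s: 7.55
ee_pos: [447.9, 306.5, 42.7]
ee_rot: [179.7, 0.1, 127.3]
force: [4.9, -0.3, -3.7]
gripper_width: 14.2
[ 0.051 -1.113  0.019]
time_s: 7.75
ee_pos: [448.0, 306.6, 42.7]
ee_rot: [179.7, 0.2, 130.1]
force: [6.2, 0.7, -3.8]
gripper_width: 14.1
[ 2.600e-02 -1.186e+00 -1.000e-03]
```

```bash
for i in 1 2 3; do python3 -m jog '[{"dx":0,"dy":0,"dz":0,"wx":0,"wy":0,"wz":0.05,"grip":1},{"dx":0,"dy":0,"dz":0,"wx":0,"wy":0,"wz":0,"grip":1}]' | grep -E "rot|force|wid"; python3 -c "
from h import *
s=env.state();print(np.round(s['torque'],3))"; done
```

```text
ee_rot: [179.7, 0.2, 133.0]
force: [7.0, 0.6, -5.1]
gripper_width: 13.9
[ 0.083 -1.154 -0.029]
ee_rot: [179.6, 0.2, 135.8]
force: [6.6, 0.7, -3.8]
gripper_width: 13.7
[ 0.168 -1.249 -0.009]
ee_rot: [179.7, 0.2, 138.6]
force: [6.7, 0.4, -4.7]
gripper_width: 14.9
[ 0.159 -1.29  -0.497]
```

The stop is felt at about 136–137° (torque −0.5 N m), matching the tick angle of 137°. I open, rise, and check.

```bash
python3 -m jog '[{"dx":0,"dy":0,"dz":0,"wx":0,"wy":0,"wz":0,"grip":0},{"dx":0,"dy":0,"dz":0,"wx":0,"wy":0,"wz":0,"grip":0},{"dx":0,"dy":0,"dz":0,"wx":0,"wy":0,"wz":0,"grip":0},{"dx":0,"dy":0,"dz":0,"wx":0,"wy":0,"wz":0,"grip":0},{"dx":0,"dy":0,"dz":0.02,"wx":0,"wy":0,"wz":0,"grip":0},{"dx":0,"dy":0,"dz":0.04,"wx":0,"wy":0,"wz":0,"grip":0},{"dx":0,"dy":0,"dz":0.04,"wx":0,"wy":0,"wz":-0.1,"grip":-0.6},{"dx":0.01,"dy":-0.04,"dz":0.03,"wx":0,"wy":0,"wz":-0.14,"grip":-0.6},{"dx":0.01,"dy":-0.045,"dz":0,"wx":0,"wy":0,"wz":-0.14,"grip":-0.6},{"dx":0.01,"dy":-0.045,"dz":0,"wx":0,"wy":0,"wz":-0.14,"grip":-0.6}]'
python3 -m jog '[{"dx":0.015,"dy":-0.045,"dz":0,"wx":0,"wy":0,"wz":-0.14,"grip":-0.6},{"dx":0.015,"dy":-0.045,"dz":0,"wx":0,"wy":0,"wz":-0.14,"grip":-0.6},{"dx":0.015,"dy":-0.045,"dz":0,"wx":0,"wy":0,"wz":-0.14,"grip":-0.6},{"dx":0.015,"dy":-0.045,"dz":0,"wx":0,"wy":0,"wz":-0.14,"grip":-0.6},{"dx":0.015,"dy":-0.045,"dz":0,"wx":0,"wy":0,"wz":-0.14,"grip":-0.6},{"dx":0,"dy":0,"dz":0,"wx":0,"wy":0,"wz":0,"grip":-0.6}]'
python3 - <<'E'
from h import *
b=snap('top','pics/t5.png');a=snap('scene','pics/s5.png')
c=lambda im,x,y,w,h,k:cv2.resize(im[y:y+h,x:x+w,::-1],None,fx=k,fy=k,interpolation=cv2.INTER_CUBIC)
A=np.zeros((600,800,3),np.uint8);A[:330,:330]=c(b,133,218,55,55,6);A[:350,340:718]=c(a,270,115,54,50,7)
cv2.imwrite('pics/c5.png',A[:360])
E
```

```text
time_s: 9.35
ee_pos: [475.2, 175.9, 173.1]
ee_rot: [179.8, 0.0, 108.6]
force: [0.8, -0.2, 0.1]
gripper_width: 72.2
time_s: 9.95
ee_pos: [551.1, -53.2, 171.6]
ee_rot: [179.9, 0.1, 68.3]
force: [-0.4, 0.6, -0.2]
gripper_width: 73.1
```

View pics/c5.png

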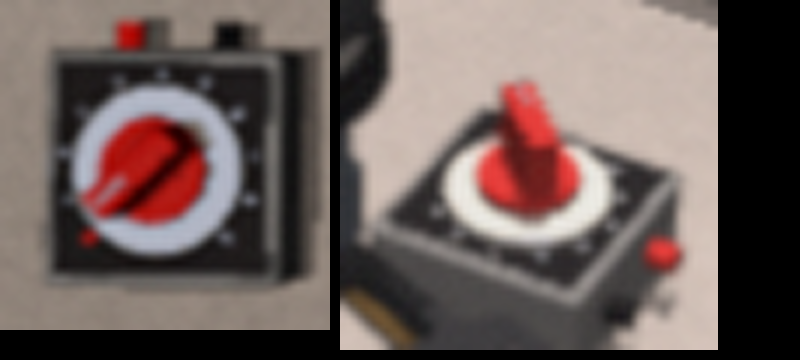

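Run:
```python
from h import *
ax=np.array([446,306.3])
for f,box in(('pics/top0.png',(146,238,157,250)),('pics/t5.png',(144,246,156,256))):
    t=cv2.imread(f)[:,:,::-1].astype(float);x0,y0,x1,y1=box
    p=t[y0:y1,x0:x1]; red=p[...,0]-p[...,1]
    w=np.where((red>40)&(p[...,1]>75),p[...,1]-75,0)
    yy,xx=np.mgrid[y0:y1,x0:x1]; u,v=(w*xx).sum()/w.sum(),(w*yy).sum()/w.sum()
    P=plane('top',[(u,v)],89)[0,:2]; d=P-ax
    print(f,round(u,1),round(v,1),P.round(1),'r',np.hypot(*d).round(1),'ang',np.degrees(np.arctan2(d[1],d[0])).round(1))
    # gradient direction of bar edges
    g=cv2.cvtColor(cv2.imread(f),cv2.COLOR_BGR2GRAY)[236:258,146:172]; 
    R=cv2.imread(f)[238:256,148:170,2].astype(np.float32)
    gx=cv2.Sobel(R,cv2.CV_32F,1,0);gy=cv2.Sobel(R,cv2.CV_32F,0,1)
    th=.5*np.arctan2((2*gx*gy).sum(),(gx**2-gy**2).sum()) # dominant gradient dir
    print(' edge line world ang mod180',(np.degrees(np.arctan2(-np.sin(np.pi/2-0+th)*-1 if 0 else 0,1)) if 0 else (180-np.degrees(th))%180).round(1))
t=cv2.imread('pics/t5.png')[:,:,::-1].astype(int)
m=(t[...,0]>1.5*t[...,1])&(t[...,0]>90);m[:253]=0;m[262:]=0;m[:,:142]=0;m[:,153:]=0
n,l,st,ce=cv2.connectedComponentsWithStats(m.astype(np.uint8));
for i in range(1,n):
    P=plane('top',[ce[i]],45)[0,:2];d=P-ax;print('red blob',ce[i].round(1),st[i,4],P.round(1),np.hypot(*d).round(1),np.degrees(np.arctan2(d[1],d[0])).round(1))
```

```text
pics/top0.png 150.0 244.4 [449.6 316.4] r 10.7 ang 70.4
 edge line world ang mod180 31.0
pics/t5.png 149.9 250.4 [435.7 316. ] r 14.1 ang 136.8
 edge line world ang mod180 139.4
red blob [150.5 253. ] 4 [427.1 328. ] 28.8 131.0
red blob [147.8 257.2] 6 [416.9 334.1] 40.2 136.3
```

The picture shows the pointer at (150,250) aimed at the red tick at (148,257). In numbers the pointer is at 136.8° and the tick at 136.3°, so the dial is at zero. Next is the meter: centre (570.6, −69.5), axis 10.5°. I turn and descend to just above it, and measure the rest from the saved picture.

```bash
python3 -m jog '[{"dx":0.01,"dy":-0.008,"dz":0,"wx":0,"wy":0,"wz":-0.12,"grip":-0.6},{"dx":0.01,"dy":-0.008,"dz":0,"wx":0,"wy":0,"wz":-0.13,"grip":-0.6},{"dx":0,"dy":0,"dz":-0.02,"wx":0,"wy":0,"wz":-0.13,"grip":-0.6},{"dx":0,"dy":0,"dz":-0.02,"wx":0,"wy":0,"wz":-0.13,"grip":-0.6},{"dx":0,"dy":0,"dz":-0.02,"wx":0,"wy":0,"wz":-0.13,"grip":-0.6},{"dx":0,"dy":0,"dz":-0.02,"wx":0,"wy":0,"wz":-0.13,"grip":-0.6},{"dx":0,"dy":0,"dz":-0.02,"wx":0,"wy":0,"wz":-0.13,"grip":-0.6},{"dx":0,"dy":0,"dz":-0.02,"wx":0,"wy":0,"wz":-0.11,"grip":-0.6},{"dx":0,"dy":0,"dz":-0.02,"wx":0,"wy":0,"wz":0,"grip":-0.6},{"dx":0,"dy":0,"dz":0,"wx":0,"wy":0,"wz":0,"grip":-0.6}]'
python3 - <<'E'
from h import *
from scipy.optimize import least_squares
def quad(n,f,box,thr):
    t=cv2.imread(f)[:,:,::-1].astype(int);x0,y0,x1,y1=box
    m=np.zeros(t.shape[:2],np.uint8);m[y0:y1,x0:x1]=((t.min(2)>thr)&(t[...,0]-t[...,2]<70))[y0:y1,x0:x1]
    m=cv2.morphologyEx(m,cv2.MORPH_CLOSE,np.ones((5,5),np.uint8))
    c=max(cv2.findContours(m,0,1)[0],key=cv2.contourArea);h=cv2.convexHull(c)
    q=cv2.approxPolyN(h,4).reshape(-1,2).astype(float);print(n,cv2.contourArea(c),q.round(1).tolist());return q
qt=quad('top','pics/top0.png',(395,170,450,245),125)
qs=quad('scene','pics/scene0.png',(140,290,245,370),205)
def corners(p):
    x,y,z,th,a=p;u=np.array([np.cos(th)*np.cos(a),np.sin(th)*np.cos(a),np.sin(a)]);v=np.array([-np.sin(th),np.cos(th),0])
    return [np.array([x,y,z])+i*75*u+j*31*v for i,j in((1,1),(1,-1),(-1,-1),(-1,1))]
def match(q,pr): return np.array([q[np.argmin(np.hypot(*(q-r).T))] for r in pr])
p0=[557,-317,np.radians(198.8)]
A=np.radians(25)
for use in('top','scene','both'):
    def f(p):
        C=corners([p[0],p[1],72.5,p[2],A]);r=[]
        for n,q in(('top',qt),('scene',qs)):
            if use in(n,'both'): pr=proj(n,C);r.append((match(q,pr)-pr).ravel())
        return np.concatenate(r)
    s=least_squares(f,p0,x_scale=[1,1,.01]);print(use,s.x[:2].round(1),np.degrees(s.x[2]).round(2),'res px',s.fun.round(1).tolist())
E
```

```text
time_s: 11.05
ee_pos: [566.9, -62.1, 29.4]
ee_rot: [-179.9, 0.3, 11.0]
force: [-0.8, -0.1, -0.0]
gripper_width: 72.9
top 1438.5 [[446.0, 230.0], [420.0, 235.0], [401.0, 180.0], [426.0, 176.0]]
scene 922.5 [[237.0, 338.0], [182.0, 336.0], [151.0, 318.0], [164.0, 294.0]]
top [ 558.  -315.8] 191.39 res px [-0.7, -0.7, 0.5, -0.4, 0.3, 0.3, -0.1, 0.8]
scene [ 567.6 -302.9] 200.16 res px [-5.3, -3.3, -3.1, 0.1, 0.5, 15.6, 8.1, -12.1]
both [ 563.6 -308.1] 196.39 res px [0.4, 3.6, 1.1, 1.5, 5.6, 1.1, 5.8, 3.8, -1.8, -2.0, -1.7, 0.8, 3.2, 12.4, 13.0, -15.1]
```

Run:
```python
from h import *
from scipy.optimize import least_squares
qt=np.array([[446,230],[420,235],[401,180],[426,176.]])
qs=np.array([[165,293.7],[150.5,318.7],[218.5,358],[231.7,330.5]])
def corners(p):
    x,y,z,th,a=p;u=np.array([np.cos(th)*np.cos(a),np.sin(th)*np.cos(a),np.sin(a)]);v=np.array([-np.sin(th),np.cos(th),0])
    return [np.array([x,y,z])+i*75*u+j*31*v for i,j in((1,1),(1,-1),(-1,-1),(-1,1))]
def match(q,pr): return np.array([q[np.argmin(np.hypot(*(q-r).T))] for r in pr])
for use in('top','scene','both'):
    def f(p):
        C=corners([p[0],p[1],72.5,p[2],np.radians(25)]);r=[]
        for n,q in(('top',qt),('scene',qs)):
            if use in(n,'both'): pr=proj(n,C);r.append((match(q,pr)-pr).ravel())
        return np.concatenate(r)
    s=least_squares(f,[558,-316,np.radians(191)]);print(use,s.x[:2].round(1),np.degrees(s.x[2]).round(2),'res px',s.fun.round(1).tolist())
# lip, dark slots in top: slot lines
t=cv2.imread('pics/top0.png');s=cv2.imread('pics/scene0.png')
```

```text
top [ 558.  -315.8] 191.39 res px [-0.7, -0.7, 0.5, -0.4, 0.3, 0.3, -0.1, 0.8]
scene [ 561.9 -314.8] 191.24 res px [0.5, -0.5, -0.5, 0.5, 0.3, -0.2, -0.3, 0.2]
both [ 560.2 -315.1] 191.29 res px [-0.4, 0.3, 0.9, 0.5, 0.5, 1.3, 0.1, 1.7, 1.3, -0.2, 0.3, 0.8, 1.0, 0.1, 0.5, 0.6]
```

```bash
python3 -m jog '[{"dx":0.0035,"dy":-0.0075,"dz":0,"wx":0,"wy":0,"wz":-0.009,"grip":-0.6},{"dx":0,"dy":0,"dz":-0.02,"wx":0,"wy":0,"wz":0,"grip":-0.6},{"dx":0,"dy":0,"dz":-0.015,"wx":0,"wy":0,"wz":0,"grip":-0.6},{"dx":0,"dy":0,"dz":-0.007,"wx":0,"wy":0,"wz":0,"grip":-0.6},{"dx":0,"dy":0,"dz":0,"wx":0,"wy":0,"wz":0,"grip":-0.6}]'
```

```text
time_s: 11.55
ee_pos: [573.4, -71.7, -10.0]
ee_rot: [180.0, 0.0, 10.4]
force: [0.4, -0.3, 0.0]
gripper_width: 73.4
```

Both views agree on the rest: centre (560, −315), uphill heading 191.3°. Now down a little more and grip.

```bash
python3 -m jog '[{"dx":-0.002,"dy":0.001,"dz":-0.004,"wx":0,"wy":0,"wz":0,"grip":-0.6},{"dx":0,"dy":0,"dz":0,"wx":0,"wy":0,"wz":0,"grip":1},{"dx":0,"dy":0,"dz":0,"wx":0,"wy":0,"wz":0,"grip":1},{"dx":0,"dy":0,"dz":0,"wx":0,"wy":0,"wz":0,"grip":1},{"dx":0,"dy":0,"dz":0,"wx":0,"wy":0,"wz":0,"grip":1},{"dx":0,"dy":0,"dz":0,"wx":0,"wy":0,"wz":0,"grip":1},{"dx":0,"dy":0,"dz":0,"wx":0,"wy":0,"wz":0,"grip":1}]' 30
python3 -c "
from h import *
s=env.state();print(np.round(s['torque'],3),np.round(s['qpos'],1))"
```

```text
time_s: 12.25
ee_pos: [571.4, -70.4, -13.8]
ee_rot: [-180.0, -0.0, 10.3]
force: [-0.6, 2.8, 3.4]
gripper_width: 45.4
[ 0.55   0.112 -0.002] [ -8.2  29.7 104.3   0.   45.9  71.5]
```

Gripped at 45.4 mm. I lift, carry and tilt to a hover about 60 mm off the face, then look.

```bash
python3 -m jog '[{"dx":0,"dy":0,"dz":0.007,"wx":0,"wy":0,"wz":0,"grip":1},{"dx":0,"dy":0,"dz":0.02,"wx":0,"wy":0,"wz":0,"grip":1},{"dx":0,"dy":0,"dz":0.03,"wx":0,"wy":0,"wz":0,"grip":1},{"dx":0,"dy":0,"dz":0.03,"wx":0,"wy":0,"wz":0,"grip":1},{"dx":0,"dy":0,"dz":0.03,"wx":0,"wy":0,"wz":0.008,"grip":1},{"dx":0,"dy":0,"dz":0.01,"wx":0,"wy":0,"wz":0.009,"grip":1},{"dx":0,"dy":-0.015,"dz":0,"wx":0,"wy":0,"wz":0,"grip":1}]'
python3 -m jog '[{"dx":0.001,"dy":-0.025,"dz":0,"wx":-0.0107,"wy":0.0535,"wz":0,"grip":1},{"dx":0.001,"dy":-0.03,"dz":0,"wx":-0.0107,"wy":0.0535,"wz":0,"grip":1},{"dx":0.001,"dy":-0.03,"dz":0,"wx":-0.0107,"wy":0.0535,"wz":0,"grip":1},{"dx":0.001,"dy":-0.03,"dz":0,"wx":-0.0107,"wy":0.0535,"wz":0,"grip":1},{"dx":0.001,"dy":-0.03,"dz":0,"wx":-0.0107,"wy":0.0535,"wz":0,"grip":1},{"dx":0.001,"dy":-0.03,"dz":0,"wx":-0.0107,"wy":0.0535,"wz":0,"grip":1},{"dx":0.002,"dy":-0.03,"dz":0,"wx":-0.0107,"wy":0.0535,"wz":0,"grip":1},{"dx":0.002,"dy":-0.02,"dz":0,"wx":-0.0107,"wy":0.0535,"wz":0,"grip":1},{"dx":0,"dy":0,"dz":0,"wx":0,"wy":0,"wz":0,"grip":1},{"dx":0,"dy":0,"dz":0,"wx":0,"wy":0,"wz":0,"grip":1}]'
python3 - <<'E'
from h import *
from scipy.spatial.transform import Rotation as Ro
b=snap('top','pics/t6.png');a=snap('scene','pics/s6.png')
s=env.state();R=Ro.from_euler('xyz',s['ee_rot'],degrees=True).as_matrix();p=np.array(s['ee_pos'])
print(R.round(3).tolist(),p.round(1),np.round(s['qpos'],1))
k=5
o={}
for name,O in(('tool',p-13.8*R[:,2]),('world',p+[0,0,24.5]+10.7*R[:,2])):
    mx,mz=-R[:,0],-R[:,2];my=np.cross(mz,mx);o[name]=(O,mx,my,mz)
im=[]
for n,f,x,y,w,h in(('scene',a,130,215,90,110),('top',b,375,140,70,110)):
    c=cv2.resize(f[y:y+h,x:x+w,::-1],None,fx=k,fy=k,interpolation=cv2.INTER_CUBIC)
    for name,col in(('tool',(0,255,0)),('world',(255,0,255))):
        O,mx,my,mz=o[name]
        for zz in(0,36):
            q=proj(n,[O+i*65*mx+j*23*my+zz*mz for i,j in((1,1),(1,-1),(-1,-1),(-1,1))]);cv2.polylines(c,[np.int32((q-(x,y)+.5)*k)],True,col)
        q=proj(n,[O+95*mx+18*mz+36*(np.cos(t)*mx+np.sin(t)*my) for t in np.linspace(0,6.28,40)]);cv2.polylines(c,[np.int32((q-(x,y)+.5)*k)],True,col)
    im.append(c)
cv2.imwrite('pics/c6.png',np.hstack(im))
E
```

```text
time_s: 12.95
ee_pos: [571.9, -85.3, 113.9]
ee_rot: [180.0, -0.1, 11.5]
force: [-0.1, -0.8, -3.3]
gripper_width: 45.4
time_s: 13.95
ee_pos: [580.1, -311.1, 109.9]
ee_rot: [-179.8, 25.2, 11.4]
force: [0.5, 0.6, -2.7]
gripper_width: 45.3
[[0.888, 0.197, -0.416], [0.179, -0.98, -0.082], [-0.424, -0.002, -0.906]] [ 580.4 -310.3  111.8] [-21.9  41.4  65.7 -13.4  94.3  58.3]
```

View pics/c6.png

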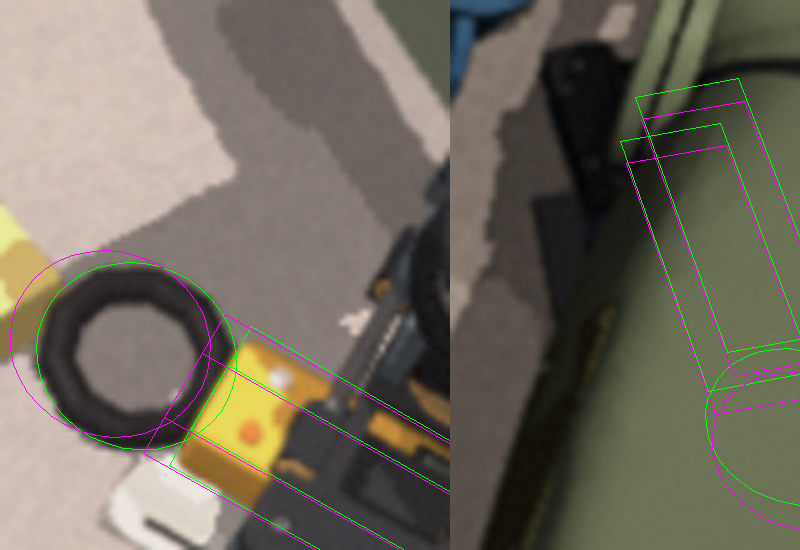

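The green outline (tool-length bias) fits the ring at (157,286) and the yellow body in the scene view, so the in-hand pose is known. In the face frame it is u −2, v −0.7, 58 mm off. I descend along the face normal.

```bash
python3 -m jog '[{"dx":-0.0041,"dy":-0.0008,"dz":-0.0091,"wx":0,"wy":0,"wz":0,"grip":1},{"dx":-0.0041,"dy":-0.0008,"dz":-0.0091,"wx":0,"wy":0,"wz":0,"grip":1},{"dx":-0.0041,"dy":-0.0008,"dz":-0.0091,"wx":0,"wy":0,"wz":0,"grip":1},{"dx":-0.0041,"dy":-0.0008,"dz":-0.0091,"wx":0,"wy":0,"wz":0,"grip":1},{"dx":-0.0033,"dy":-0.0007,"dz":-0.0073,"wx":0,"wy":0,"wz":0,"grip":1},{"dx":0,"dy":0,"dz":0,"wx":0,"wy":0,"wz":0,"grip":1},{"dx":0,"dy":0,"dz":0,"wx":0,"wy":0,"wz":0,"grip":1}]'
cat > ff.py <<'E'
from h import *
from scipy.spatial.transform import Rotation as Ro
s=env.state();R=Ro.from_euler('xyz',s['ee_rot'],degrees=True).as_matrix();p=np.array(s['ee_pos'])-13.8*R[:,2]
F=np.array([[-.8888,-.1776,.4226],[.196,-.981,0],[.4144,.0828,.9063]])
print('face uvn',(F@(p-[560.2,-315.1,72.5])).round(1),'force uvn',(F@np.array(s['force'])).round(1),'torque uvn',(F@np.array(s['torque'])).round(2),'Rface',(F@R).round(3).tolist())
E
python3 ff.py
```

```text
time_s: 14.75
ee_pos: [561.5, -314.7, 69.0]
ee_rot: [-180.0, 25.0, 11.3]
force: [0.3, 0.1, -2.8]
gripper_width: 45.7
face uvn [-2.7 -0.1 11.2] force uvn [-1.4 -0.1 -2.4] torque uvn [ 0.    0.48 -0.  ] Rface [[-1.0, -0.001, 0.0], [-0.001, 1.0, 0.0], [-0.0, 0.0, -1.0]]
```

```bash
python3 -m jog '[{"dx":-0.0012,"dy":-0.0002,"dz":-0.0027,"wx":0,"wy":0,"wz":0,"grip":1},{"dx":-0.0012,"dy":-0.0002,"dz":-0.0027,"wx":0,"wy":0,"wz":0,"grip":1},{"dx":0,"dy":0,"dz":0,"wx":0,"wy":0,"wz":0,"grip":1}]' | grep time; python3 ff.py
for i in 1 2 3; do python3 -m jog '[{"dx":-0.0006,"dy":-0.0001,"dz":-0.0014,"wx":0,"wy":0,"wz":0,"grip":1},{"dx":0,"dy":0,"dz":0,"wx":0,"wy":0,"wz":0,"grip":1},{"dx":0,"dy":0,"dz":0,"wx":0,"wy":0,"wz":0,"grip":1}]' | grep time; python3 ff.py|cut -c1-110; done
```

```text
time_s: 15.05
face uvn [-2.7 -0.4  5. ] force uvn [-0.9 -0.7 -3.4] torque uvn [-0.04  0.44 -0.05] Rface [[-1.0, -0.001, 0.001], [-0.001, 1.0, -0.0], [-0.001, -0.0, -1.0]]
time_s: 15.35
face uvn [-2.8 -0.3  3.9] force uvn [-1.2  0.1 -1.9] torque uvn [-0.07  0.41  0.03] Rface [[-1.0, -0.001, 0.0]
time_s: 15.65
face uvn [-2.8 -0.3  2.2] force uvn [-0.6  0.1 -1.8] torque uvn [-0.02  0.46  0.01] Rface [[-1.0, -0.001, 0.0]
time_s: 15.95
face uvn [-2.9 -0.4  0.7] force uvn [-0.9  0.  -2. ] torque uvn [ 0.02  0.44 -0.04] Rface [[-1.0, -0.001, 0.0]
```

```bash
python3 -m jog '[{"dx":0.0022,"dy":0.0004,"dz":-0.0011,"wx":0,"wy":0,"wz":0,"grip":1},{"dx":0.0022,"dy":0.0004,"dz":-0.0011,"wx":0,"wy":0,"wz":0,"grip":1},{"dx":0,"dy":0,"dz":0,"wx":0,"wy":0,"wz":0,"grip":1}]' | grep time; python3 ff.py|cut -c1-110
for i in 1 2 3; do python3 -m jog '[{"dx":-0.0004,"dy":-0.0001,"dz":-0.0009,"wx":0,"wy":0,"wz":0,"grip":1},{"dx":0,"dy":0,"dz":0,"wx":0,"wy":0,"wz":0,"grip":1},{"dx":0,"dy":0,"dz":0,"wx":0,"wy":0,"wz":0,"grip":1}]' | grep time; python3 ff.py|cut -c1-110; done
```

```text
time_s: 16.25
face uvn [-8.3 -0.3  0.5] force uvn [-0.6  0.1 -1.3] torque uvn [-0.06  0.46  0.05] Rface [[-1.0, -0.001, 0.0]
time_s: 16.55
face uvn [-7.9 -0.3 -0.3] force uvn [-1.1 -0.6 -0.5] torque uvn [-0.06  0.54  0.04] Rface [[-1.0, -0.001, -0.0
time_s: 16.85
face uvn [-7.9 -0.2 -0.3] force uvn [-0.7 -1.7  4.9] torque uvn [-0.36  0.25  0.04] Rface [[-1.0, -0.0, -0.001
time_s: 17.15
face uvn [-8.  -0.2 -0.3] force uvn [-0.  -1.7  8.2] torque uvn [-0.5   0.04  0.08] Rface [[-1.0, -0.0, -0.002
```

In contact with the face. I ease the pressure and slide down toward the lip.

```bash
python3 -m jog '[{"dx":0.0004,"dy":0.0001,"dz":0.0009,"wx":0,"wy":0,"wz":0,"grip":1},{"dx":0.0009,"dy":0.0002,"dz":-0.0004,"wx":0,"wy":0,"wz":0,"grip":1},{"dx":0,"dy":0,"dz":0,"wx":0,"wy":0,"wz":0,"grip":1}]' | grep time; python3 ff.py|cut -c1-110
for i in 1 2 3; do python3 -m jog '[{"dx":0.0009,"dy":0.0002,"dz":-0.0004,"wx":0,"wy":0,"wz":0,"grip":1},{"dx":0,"dy":0,"dz":0,"wx":0,"wy":0,"wz":0,"grip":1}]' | grep time; python3 ff.py|cut -c1-110; done
```

```text
time_s: 17.45
face uvn [-8.  -0.2 -0.3] force uvn [ 3.7 -1.1  6.7] torque uvn [-0.48 -0.01  0.12] Rface [[-1.0, -0.0, 0.001]
time_s: 17.65
face uvn [-8.6 -0.  -0.3] force uvn [ 3.5 -0.1  7.4] torque uvn [-0.35 -0.12  0.16] Rface [[-1.0, -0.0, 0.002]
time_s: 17.85
face uvn [-9.3  0.1 -0.3] force uvn [4.5 0.2 6.7] torque uvn [-0.38 -0.19  0.13] Rface [[-1.0, 0.0, 0.002], [0
time_s: 18.05
face uvn [-9.3  0.1 -0.2] force uvn [ 8.4 -0.7  7.5] torque uvn [-0.28 -0.57  0.12] Rface [[-1.0, 0.0, 0.004],
```

```bash
python3 -m jog '[{"dx":0.0009,"dy":0.0002,"dz":-0.0004,"wx":0,"wy":0,"wz":0,"grip":1},{"dx":0,"dy":0,"dz":0,"wx":0,"wy":0,"wz":0,"grip":1}]' | grep time; python3 ff.py|cut -c1-110
python3 -m jog '[{"dx":0,"dy":0,"dz":0,"wx":0,"wy":0,"wz":0,"grip":0.2},{"dx":0,"dy":0,"dz":0,"wx":0,"wy":0,"wz":0,"grip":-0.2},{"dx":0,"dy":0,"dz":0,"wx":0,"wy":0,"wz":0,"grip":-0.3},{"dx":0,"dy":0,"dz":0,"wx":0,"wy":0,"wz":0,"grip":-0.5},{"dx":0,"dy":0,"dz":0,"wx":0,"wy":0,"wz":0,"grip":-0.5},{"dx":0,"dy":0,"dz":0,"wx":0,"wy":0,"wz":0,"grip":-0.5}]'; python3 ff.py|cut -c1-110
```

```text
time_s: 18.25
face uvn [-9.3  0.  -0.1] force uvn [10.4 -1.4  8.6] torque uvn [-0.36 -1.02  0.02] Rface [[-1.0, 0.001, 0.006
time_s: 18.85
ee_pos: [565.3, -313.7, 53.1]
ee_rot: [-180.0, 25.0, 11.3]
force: [0.1, 0.2, -0.2]
gripper_width: 68.4
face uvn [-13.   -0.4  -1.5] force uvn [-0.2 -0.2 -0.2] torque uvn [-0.    0.23  0.03] Rface [[-1.0, -0.001, 0
```

Lip contact is confirmed and the meter is released. I retreat along the normal, level the tool and clear the view.

```bash
python3 -m jog '[{"dx":0.0041,"dy":0.0008,"dz":0.0091,"wx":0,"wy":0,"wz":0,"grip":-0.5},{"dx":0.0083,"dy":0.0017,"dz":0.0181,"wx":0,"wy":0,"wz":0,"grip":-0.5},{"dx":0.0124,"dy":0.0025,"dz":0.0272,"wx":0,"wy":0,"wz":0,"grip":-0.5},{"dx":0.0124,"dy":0.0025,"dz":0.0272,"wx":0,"wy":0,"wz":0,"grip":-0.5},{"dx":0.0124,"dy":0.0025,"dz":0.0272,"wx":0,"wy":0,"wz":0,"grip":-0.5},{"dx":0,"dy":0,"dz":0.04,"wx":0.01,"wy":-0.05,"wz":0,"grip":-0.5},{"dx":0,"dy":0,"dz":0.02,"wx":0.02,"wy":-0.1,"wz":0,"grip":-0.5},{"dx":0,"dy":0,"dz":0,"wx":0.02,"wy":-0.1,"wz":0,"grip":-0.5},{"dx":-0.02,"dy":-0.01,"dz":0,"wx":0.02,"wy":-0.1,"wz":0,"grip":-0.5},{"dx":-0.035,"dy":-0.02,"dz":0,"wx":0.016,"wy":-0.08,"wz":0,"grip":-0.5}]'
python3 -m jog '[{"dx":-0.04,"dy":-0.023,"dz":0,"wx":0,"wy":0,"wz":0,"grip":-0.5},{"dx":-0.04,"dy":-0.023,"dz":0,"wx":0,"wy":0,"wz":0,"grip":-0.5},{"dx":-0.04,"dy":-0.023,"dz":0,"wx":0,"wy":0,"wz":0,"grip":-0.5},{"dx":-0.04,"dy":-0.023,"dz":0,"wx":0,"wy":0,"wz":0,"grip":-0.5},{"dx":-0.04,"dy":-0.023,"dz":0,"wx":0,"wy":0,"wz":0,"grip":-0.5},{"dx":-0.04,"dy":-0.023,"dz":0,"wx":0,"wy":0,"wz":0,"grip":-0.5},{"dx":-0.04,"dy":-0.023,"dz":0,"wx":0,"wy":0,"wz":0,"grip":-0.5},{"dx":-0.04,"dy":-0.023,"dz":0,"wx":0,"wy":0,"wz":0,"grip":-0.5},{"dx":-0.03,"dy":-0.02,"dz":0,"wx":0,"wy":0,"wz":0,"grip":-0.5},{"dx":0,"dy":0,"dz":0,"wx":0,"wy":0,"wz":0,"grip":-0.5}]'
python3 - <<'E'
from h import *
b=snap('top','pics/t7.png');a=snap('scene','pics/s7.png')
c=np.array([560.2,-315.1,72.5]);F=np.array([[-.8888,-.1776,.4226],[.196,-.981,0],[.4144,.0828,.9063]]);k=5
im=[]
for n,f,x,y,w,h in(('scene',a,140,265,90,100),('top',b,390,160,68,100)):
    g=cv2.resize(f[y:y+h,x:x+w,::-1],None,fx=k,fy=k,interpolation=cv2.INTER_CUBIC)
    for zz in(0,36):
        q=proj(n,[c+F.T@np.array([-10+i*65,j*23,zz]) for i,j in((1,1),(1,-1),(-1,-1),(-1,1))]);cv2.polylines(g,[np.int32((q-(x,y)+.5)*k)],True,(0,255,0))
    im.append(g)
cv2.imwrite('pics/c7.png',np.hstack(im))
t=b.astype(int);y=(t[...,0]>120)&(t[...,1]>120)&(t[...,2]<80);y[:,:395]=0;y[:,455:]=0;y[:165]=0;y[245:]=0
ys,xs=np.where(y);r=cv2.minAreaRect(np.c_[xs,ys].astype(np.float32));bp=cv2.boxPoints((r[0],(r[1][0]+1,r[1][1]+1),r[2]))
o,d=ray('top',bp);nn=F[2];P=o+d*((nn@(c+36*nn-o))/(d@nn))[:,None];L=(P-c)@F.T
print('top-face corners uvn',L.round(1).tolist(),'ctr',L.mean(0).round(1))
e=[L[i]-L[i-1] for i in range(4)];print([(np.hypot(*v[:2]).round(1),np.degrees(np.arctan2(v[1],v[0])).round(1)) for v in e])
# change check elsewhere
t0=cv2.imread('pics/top0.png')[:,:,::-1].astype(int);df=cv2.blur(np.abs(t-t0).max(2).astype(np.uint8),(3,3))>45
n,l,st,ce=cv2.connectedComponentsWithStats(df.astype(np.uint8));print([(ce[i].round().tolist(),int(st[i,4])) for i in range(1,n) if st[i,4]>6])
E
```

```text
time_s: 19.85
ee_pos: [561.2, -333.0, 223.7]
ee_rot: [179.9, -0.5, 11.5]
force: [0.3, -0.7, 0.5]
gripper_width: 68.4
time_s: 20.85
ee_pos: [206.5, -540.1, 223.1]
ee_rot: [179.9, -0.0, 11.1]
force: [0.6, 0.9, 0.2]
gripper_width: 68.5
top-face corners uvn [[-68.8, -21.0, 36.0], [-77.2, 23.9, 36.0], [56.8, 21.7, 36.0], [64.3, -20.5, 36.0]] ctr [-6.2  1.  36. ]
[(np.float64(133.1), np.float64(-179.8)), (np.float64(45.7), np.float64(100.6)), (np.float64(134.0), np.float64(-0.9)), (np.float64(42.9), np.float64(-79.9))]
[([427.0, 209.0], 1871), ([318.0, 212.0], 1376), ([155.0, 247.0], 161), ([163.0, 241.0], 27), ([486.0, 330.0], 731), ([382.0, 332.0], 40), ([400.0, 342.0], 11), ([547.0, 403.0], 431), ([377.0, 405.0], 69), ([440.0, 394.0], 79), ([233.0, 412.0], 36)]
```

View pics/c7.png

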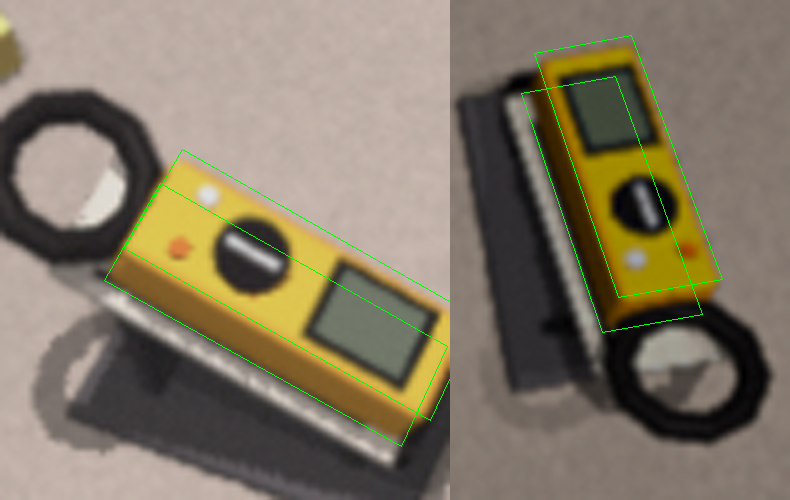

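The last picture shows the meter flat on the rest, screen up, with its jaws uphill at (428,234) in the top view, and both outlines within 1–2 px. The blue dial and the bystanders show no change. I hand in.

```bash
python3 -c "
from workcell import env
print(env.job_done(), env.state()['time_s'])"
```

```text
the job is handed in; nothing more can be done
the job is handed in; nothing more can be done
```

I turned the red dial to zero first, then laid the large yellow meter on its rest and let go. I handed the job in at about 21 s with the arm clear of everything.

- **Red dial:** one grasp took it about 97° anticlockwise until I felt the stop. Afterwards the pointer measured 136.8° and the zero tick 136.3°.
- **Meter:** I lowered it until it touched the face, then slid it down until the lip stopped it. It sat at x = −9.3 mm with about 10 N along the slope and did not move further. The last picture shows it flat, screen up and jaws uphill. It is about 1 mm off centre sideways and within about 1° of straight.
- **Other things:** compared with the first top view, only the red dial, the meter, the rest and the arm with its shadow changed. The blue dial and the bystanders did not.

**What went wrong or disagreed:**
- **Reported tool height:** the first grasp of the dial closed on nothing, because the fingertips are about 24.5 mm shorter along the tool than reported. I found this by touching the top of the bar, which took about 20 N on the red dial, and corrected for it after that.
- **Position along the slope:** the two views disagree by 2–4 mm, and the top view alone puts the meter's centre about 4 mm uphill of the lip position. I relied on the contact with the lip instead.

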